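# Load the grinding ball and hold the mill's recessed jog button with the stylus

### The job

Lower the grinding ball from its pedestal gently into the open jar of the mill and let it go there without dropping it or pressing it into the floor. Only then take the stylus out of its stand, reach its tip through the round aperture of the mill's console and push the recessed jog button fully down; finish while still gripping the stylus and holding the button down. Do not press the button in the square aperture, and leave the vial, the forceps and the petri dish where they are.

Things in the scene. Friction and masses are not known exactly. Their poses are not given: they have to be found in the camera images.
- mill: bench ball mill, white base 150 (x) x 290 (y) x 30 mm high, bolted down; origin at the centre of its underside on the table, z up. On its +y part stands an open steel jar (rim 88 mm above the table), on its -y part a console 130 (x) x 110 (y) mm with a flat aluminium top 70 mm above the table, pierced by two apertures in a line along x: the round one towards -x (towards the robot) over the jog button, the square one towards +x over another button, not to be pressed
- jar_floor (a point): centre of the inner floor of the open cylindrical steel jar, 38 mm above the table; inside diameter 120 mm, inside depth 50 mm, wall 4 mm; jar axis vertical. Fingers that reach inside must not open wider than the inside diameter
- jog_mouth (a point): centre of the round aperture (15 mm diameter) at the console's top face, 70 mm above the table; the jog button lies below it, its flat top 14 mm under the face
- jog_top (a point): centre of the top of the jog button (round, 12 mm diameter, black); it moves down with the button
- jog (a joint): travel of the jog button in m, straight down: 0 up, 0.005 fully down; spring, 1.8 N to start and about 5 N when fully down, then a rigid stop; comes up when let go
- reset_mouth (a point): centre of the square aperture (14 mm wide) at the console's top face; another button lies 14 mm under it, not to be pressed
- reset_key (a joint): travel of the button in the square aperture in m: 0 up, 0.005 down; same spring
- pedestal: fixed aluminium pedestal that carries the ball: foot disc 56 mm diameter, 6 mm high, then a tube 31 mm outside diameter up to 36 mm above the table; origin at the centre of its underside. It and the stylus stand may change sides
- ball_center (a point): centre of the white ceramic grinding ball, 44 mm diameter, about 0.15 kg, sitting in the mouth of the pedestal's tube with its centre 54 mm above the table
- ball: the grinding ball itself (its origin lies on its surface and turns with it: use ball_center)
- stand: fixed grey block 60 x 60 x 50 mm high with an upright 12 mm hole through its centre, in which the stylus hangs; origin at the centre of its underside
- stylus: stylus standing upright, 141 mm long, about 0.05 kg; origin at the centre of its tip, z along it to the handle's end. From the tip: steel pin 5 mm diameter for 15 mm, shank 8 mm diameter up to 45 mm, black collar 24 mm diameter from 45 to 51 mm, round aluminium handle 14 mm diameter from 51 to 141 mm. It hangs in the stand with the collar resting on the stand's top, so the tip is 5 mm and the handle 56 to 146 mm above the table; lift it at least 50 mm to clear the stand
- stylus_tip (a point): the point of the stylus (end of the 5 mm pin)
- stylus_grip (a point): middle of the stylus handle, 96 mm from the tip along the stylus's axis
- vial: small vial with black cap, 27 mm diameter, 50 mm high, origin at the centre of its underside; loose bystander, leave it
- forceps: steel forceps lying flat, 124 mm long, 16 mm wide, 9 mm high; loose bystander, leave it
- petri: flat petri dish 89 mm diameter, 18 mm high; loose bystander, leave it

How it is judged:
By the outcome, as a careful person would: the job done as asked, in the order asked, and still so for the second after the job is handed in, while the arm keeps its last pose, push and grip.
It also fails if it takes over 59 s, if anything falls off the work surface, if the arm or the gripper's body presses on something with over 40 N, if the wrist force passes 120 N, or if a joint passes its speed limit or range.

### The arm

A 7-joint arm with a two-finger parallel gripper is mounted at the origin on a cart in front of the work surface, level with it; the furniture and walls round the work are solid. World frame = base frame: x ahead of the robot, y to its left, z up, the work surface at z = 0. Lengths are in mm, angles in rad, forces in N, time in s.
With the tool pointing down it reaches from about 400 to 750 mm from the base axis. Payload 19.5 kg.
Tool frame: the origin (TCP) lies midway between the tips of the shut fingers; the grasp point (between the pads) lies 19 mm behind it; z points along the fingers, y is the direction in which the jaws open and shut (so a half turn about z gives the same grasp; the last joint's range is limited). The gripper opens to 85 mm and grips with 20 to 120 N. Pads are 22 mm wide; open, the fingers measure 114 mm over their backs; the gripper's body (76 mm by 85 mm) begins 54 mm behind the grasp point. The pads swing forward as they close: fully open they stand 13 mm farther back than shut.
Start: joints at [-1.263, 0.707, -0.028, 1.485, 0.022, 0.951, -0.075], TCP at [197.045, 540.156, 231.268] pointing down, gripper open.
Joint ranges: [-2.71, 2.71], [-0.32, 2.16], [-1.57, 1.52], [0, 2.45], [-1.46, 4.6], [0, 2.02], [-2.83, 2.83]. Speed limits (rad/s): [1.89, 1.89, 2.57, 2.57, 3.01, 3.01, 3.01].

### API

Orientations are given as a unit quaternion [w, x, y, z].
In Python, from plant import ctrl, viewer, workorder, finder gives the robot as it stands. The module is installed in compiled form; this text tells all that it offers. Calls block until the motion is done:
- ctrl.movep(position, orientation): joint-space move of the TCP to a pose.
- ctrl.servo_line(position, v=150, attitude=None): straight line of the TCP; attitude=None keeps the orientation; v is the mean speed in mm/s.
- ctrl.set_joints(angles): joint-space move.
- ctrl.open_gripper() and ctrl.close_gripper(grip_force=None): open the fingers fully, or close them until they stop; grip_force is the grip in N (None keeps the last).
- ctrl.hold(seconds).
- ctrl.solve_ik(position, orientation): joint angles nearest the present ones, or None.
- ctrl.get_obs(): the state.
- viewer.get_image(name): name is "scene" or "top"; returns a dict with "pixels" (420x560x3 uint8, red, green, blue), "z_map" (420x560 float32, mm along the optical axis (not along the pixel's ray), 0 where there is no reading), "K" (3x3 intrinsics, pixels), "R" (3x3) and "t" (3): a world point X has camera coordinates R X + t. Camera axes: x right, y down, z forward; pixel columns grow to the right and rows downward; lengths in mm; the calibration is good to about 2 mm. A picture is of the moment at which its call begins.
A pose or a line that the arm cannot do raises ctrl.IKError and nothing moves.
- workorder.hand_in(): hands the job in, once; it reports no verdict.
Trained networks look in the newest picture that a camera, given by its name, has taken for a name from the list of things; names that differ only in an ending like _2 or _b are one class to them, and where a whole thing is asked for, a point or a joint stands for the part that bears it (a point fixed in the world has none). Each returns a list of dicts, best first, with "confidence" (0 to 1); they miss things now and then, are a little off and sometimes report something else, mostly with a low value. They report only what shows in the picture. A call takes as long as a camera call.
- finder.recognise(camera, name): "at" ([column, row] in pixels, amid what is visible of it).
- finder.outline_of(camera, name): "region" (420x560 bool, what is visible of it) and "at" ([column, row] in pixels, amid what is visible of it).
The state is a dict: "clock": time; "joint_pos": joint angles; "joint_velocities": joint speeds; "joint_torque": joint torques, N m; "tcp_pos": TCP position; "tool_rot": TCP orientation; "force": force on the tool from outside, world axes, zero at the start; "moment": the same for the moment, N m; "gripper_width": opening from 0.0 (shut) to 1.0 (fully open).
Only numpy, scipy, OpenCV 4.12 (cv2) and the standard library are available. Lean on these libraries where they do the work, as an engineer would, in place of code of your own. Each camera call takes 0.05 s, during which the arm holds its last target. There are 200 camera calls.

## Working session

There is one attempt and no reset: what is moved stays moved. The work goes in short steps, each a Python script; the robot and the scene stay as the last script left them, time stands still between calls to the robot, and variables do not carry over. Pictures are saved under pics/ and viewed, on a budget of 10 in all, crops included, one or two more only if the job needs it, and the job is handed in when it is done.

```bash
mkdir -p pics
cat > h.py <<'E'
import numpy as np, cv2
from plant import ctrl, viewer, workorder, finder
def cloud(im):
    z=im["z_map"].astype(float); K=im["K"]; v,u=np.mgrid[:z.shape[0],:z.shape[1]]
    P=np.stack([(u-K[0,2])*z/K[0,0],(v-K[1,2])*z/K[1,1],z],-1)
    W=(P-im["t"])@im["R"]; W[z<=0]=np.nan
    return W
def save(im,n,crop=None,s=1):
    a=im["pixels"][:,:,::-1]
    if crop: a=a[crop[1]:crop[3],crop[0]:crop[2]]
    cv2.imwrite("pics/"+n,cv2.resize(a,None,fx=s,fy=s,interpolation=cv2.INTER_CUBIC))
E
python3 - <<'E'
from h import *
o=ctrl.get_obs();print(o)
np.set_printoptions(precision=1,suppress=True)
ims={c:viewer.get_image(c) for c in("top","scene")}
a=np.hstack([ims[c]["pixels"] for c in ims])
cv2.imwrite("pics/a.png",cv2.resize(np.vstack([ims[c]["pixels"] for c in ims])[:,:,::-1],(400,600)))
save(ims["top"],"top.png");save(ims["scene"],"scene.png")
for c in ims:
    W=cloud(ims[c]); print(c,"campos",-ims[c]["R"].T@ims[c]["t"],ims[c]["K"][0,0])
    for n in["mill","pedestal","ball","stand","stylus","vial","forceps","petri","jog_mouth","reset_mouth","jar_floor","jog_top","stylus_grip"]:
        try:
            for d in finder.recognise(c,n)[:2]:
                u,v=np.round(d["at"]).astype(int); print(n,round(d["confidence"],2),d["at"],W[v,u])
        except Exception as e: print(n,e)
E
```

```text
{'clock': 0.0, 'joint_pos': array([-1.26268277,  0.70706746, -0.02760812,  1.48494975,  0.02200215,
        0.95088813, -0.07551167]), 'joint_velocities': array([ 1.84554238e-03,  1.22698604e-04, -1.66622107e-03, -1.32781988e-03,
        2.33256577e-04,  8.95641920e-05,  5.34451123e-04]), 'joint_torque': array([-1.28652502e-05, -8.83193350e+01,  1.23424497e+00, -2.36162299e+01,
        1.68519543e-02,  6.44048981e-03,  1.49587385e-05]), 'tcp_pos': array([196.98886687, 539.95301176, 230.85954552]), 'tool_rot': array([-6.91265722e-05,  1.74025155e-01,  9.84741078e-01, -5.00317159e-04]), 'force': array([-0.71675313,  0.23206983,  0.05613186]), 'moment': array([-0.02003031,  0.04367213,  0.04474658]), 'gripper_width': 0.997371945354487}
top campos [ 331.6   -6.1 1284.1] 499.3403309746694
mill 0.94 [259.6, 228.3] [523.   22.9  33.8]
pedestal 0.68 [159.3, 255.3] [457.3 280.4   7.9]
stand 0.76 [371.4, 242.4] [nan nan nan]
stylus 0.68 [377.4, 234.5] [ 506.  -270.4   47. ]
vial 0.65 [369.5, 174.0] [ 659.2 -257.2   54. ]
vial 0.51 [257.2, 225.2] [522.1  28.9  87.7]
petri 0.93 [154.4, 176.1] [6
[... 399 characters left out ...]
6.7 -273.2  101.6]
pedestal 0.86 [166.8, 217.2] [459.2 278.2   8.4]
pedestal 0.35 [257.2, 240.2] [491.9 -32.2  67.4]
ball 0.8 [165.7, 196.9] [463.  274.8  64.5]
ball 0.24 [166.3, 216.3] [457.9 280.1  11. ]
stand 0.92 [349.3, 318.5] [ 466.1 -284.    47.4]
stylus 0.72 [354.5, 282.9] [ 485.9 -273.8  100.4]
vial 0.78 [403.6, 279.2] [ 648.4 -276.8   21.2]
petri 0.82 [224.4, 188.6] [649.7 293.9  17.4]
petri 0.58 [319.8, 225.3] [712.4  -9.9   1.8]
jog_mouth 0.67 [257.5, 244.7] [479.3 -49.8  69.4]
reset_mouth 0.68 [257.1, 243.4] [483.4 -42.1  68.7]
jar_floor 0.61 [252.7, 243.5] [476.7 -37.7  67.3]
jar_floor 0.39 [168.1, 216.5] [462.2 278.   10.2]
stylus_grip 0.6 [352.7, 281.6] [ 486.6 -271.3  100.6]
```

View pics/top.png

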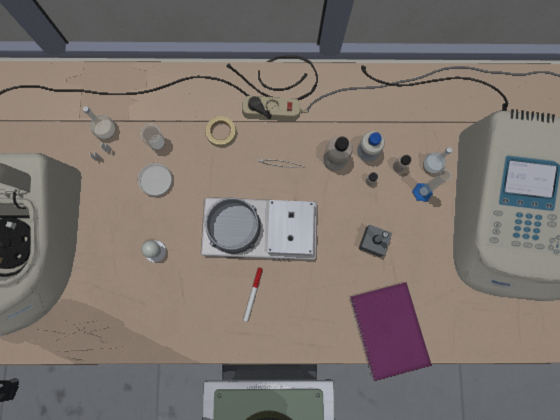

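View pics/scene.png

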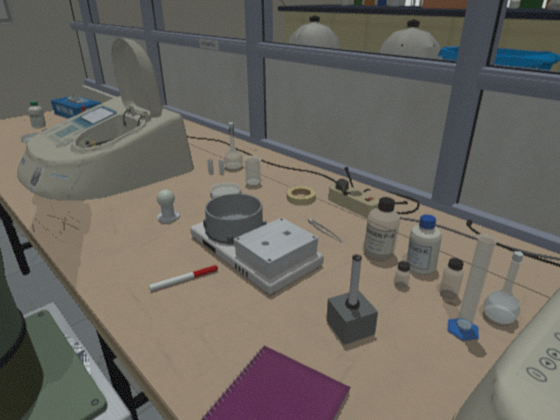

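Top view shows the jar at (233,225), the console at (291,227) with its round aperture near (290,238) and the square one near (291,214). The ball is at (152,248) and the stylus and stand at (380,240). Next I measure these precisely.

```bash
cat > m.py <<'E'
from h import *
from scipy.optimize import least_squares
np.set_printoptions(precision=1,suppress=True)
def ray(im,uv,z):
    d=im["R"].T@np.linalg.inv(im["K"])@np.array([uv[0],uv[1],1.]); c=-im["R"].T@im["t"]
    return c+d*(z-c[2])/d[2]
def sel(W,c,r,z0,z1):
    with np.errstate(all='ignore'):
        m=(np.hypot(W[...,0]-c[0],W[...,1]-c[1])<r)&(W[...,2]>z0)&(W[...,2]<z1)
    return m
def circ(P,r,f=2.):
    g=least_squares(lambda p:np.hypot(P[:,0]-p[0],P[:,1]-p[1])-(p[2] if r is None else r),[*np.median(P[:,:2],0),r or 60],loss='soft_l1',f_scale=f); return g.x
E
python3 - <<'E'
from m import *
ims={c:viewer.get_image(c) for c in("top","scene")}
for c,im in ims.items():
    W=cloud(im); print(c)
    P=W[sel(W,(463,278),40,40,90)]
    g=least_squares(lambda p:np.linalg.norm(P-p,axis=1)-22,[463,278,54],loss='soft_l1',f_scale=2)
    print("ball",len(P),g.x,g.cost/len(P), "zmax",P[:,2].max())
    m=sel(W,(525,75),90,84,93); print("rim n",m.sum(),circ(W[m],None),np.median(W[m][:,2]))
    m=sel(W,(520,-60),90,66,74)
    P=W[m]; rect=cv2.minAreaRect(P[:,:2].astype(np.float32)); print("console",rect,np.median(P[:,2]))
    m=sel(W,(500,-265),70,46,54); print("standtop",cv2.minAreaRect(W[m][:,:2].astype(np.float32)),m.sum())
    m=sel(W,(500,-265),60,60,160); P=W[m]; print("handle",len(P))
    for a in range(60,150,20):
        Q=P[(P[:,2]>=a)&(P[:,2]<a+20)]
        if len(Q)>3: print(a,len(Q),circ(Q,7,1.)[:2],Q.mean(0))
    # apertures: dark pixels in console
    g=cv2.cvtColor(im["pixels"],cv2.COLOR_RGB2GRAY)
    box=cv2.boxPoints(rect)
    uv=[(im["K"]@(im["R"]@np.array([*b,70.])+im["t"])) for b in box]; uv=np.array([q[:2]/q[2] for q in uv])
    mk=np.zeros(g.shape,np.uint8); cv2.fillConvexPoly(mk,uv.astype(np.int32),1); mk=cv2.erode(mk,np.ones((7,7)))
    n,l,s,ce=cv2.connectedComponentsWithStats(((g<110)&(mk>0)).astype(np.uint8))
    for i in range(1,n): print("dark",s[i,4],ce[i],ray(im,ce[i],70))
save(ims["top"],"c.png",(195,185,405,275),3.8)
E
```

```text
top
ball 260 [468.7 292.8  54.7] 1.0480076185236753 zmax 80.40182860074236
rim n 270 [527.4  90.8  61.5] 87.72255719887586
console ((521.993408203125, -52.77357864379883), (109.88868713378906, 130.737060546875), 87.71363830566406) 70.26450878106397
standtop ((492.2856750488281, -267.9636535644531), (60.678409576416016, 60.57710266113281), 68.68312072753906) 434
handle 84
60 14 [ 492.3 -268.1] [ 488.5 -264.9   66.8]
80 12 [ 492.7 -268.2] [ 490.5 -262.9   90.6]
100 11 [ 485.  -258.1] [ 489.1 -263.6  110.9]
120 13 [ 492.6 -268. ] [ 489.4 -263.3  129.9]
140 34 [ 491.9 -268.1] [ 492.6 -267.6  146.6]
dark 2 [272.  202.5] [581.5  -7.4  70. ]
dark 1 [310. 204.] [ 577.8 -101.7   70. ]
dark 30 [291.  214.5] [551.2 -54.4  70. ]
dark 24 [290.  237.7] [493.5 -51.5  70. ]
scene
ball 241 [469.1 291.3  52.6] 0.7454205609598599 zmax 74.89236831513091
rim n 215 [527.2  88.3  61.7] 85.73499445034851
console ((522.7301025390625, -41.21472930908203), (139.95701599121094, 132.38490295410156), 87.81005096435547) 68.36542802893518
standtop ((492.30523681640625, -269.4481201171875), (62.29476547241211, 62.04606628417969), 69.6661148071289) 802
handle 426
60 87 [ 493.  -269.3] [ 488.6 -272.3   70. ]
80 90 [ 493.1 -269.2] [ 488.5 -272.2   90.3]
100 91 [ 493.2 -269.4] [ 488.4 -272.2  110.3]
120 96 [ 483.  -275.8] [ 488.6 -272.4  130. ]
140 62 [ 492.9 -269.3] [ 491.1 -270.4  143.8]
dark 172 [249.3 228.2] [507.7  10.3  70. ]
dark 14 [286.7 232.6] [551.2 -57.   70. ]
dark 17 [265. 243.] [493.3 -54.7  70. ]
```

View pics/c.png

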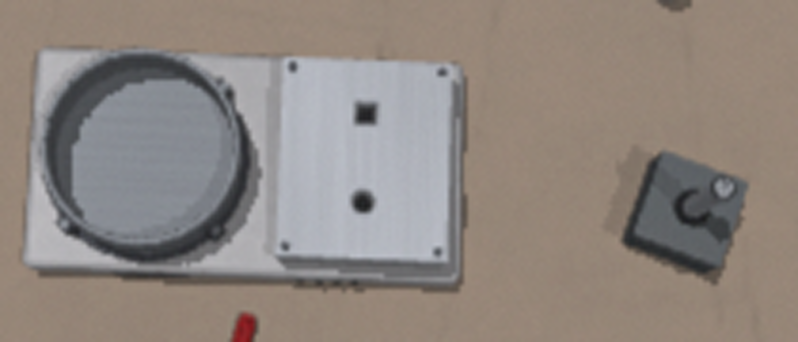

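Run:
```python
from m import *
s=.5**.5
best=None
for q in ([0,s,s,0],[0,-s,s,0]):
    for p in ([469,292,150],[527,90,150]): print(q,p,ctrl.solve_ik(p,q))
q=[0,s,s,0] if ctrl.solve_ik([469,292,33],[0,s,s,0]) is not None else [0,-s,s,0]
J=ctrl.solve_ik([469,292,33],q); J2=ctrl.solve_ik([469,292,33],[0,-s,s,0])
print(q,ctrl.get_obs()["clock"])
j0=ctrl.get_obs()["joint_pos"]
if J2 is not None and abs(J2-j0).max()<abs(J-j0).max(): q=[0,-s,s,0]
print("use",q)
ctrl.movep([469,292,150],q); ctrl.servo_line([469,292,33],v=80)
print(ctrl.get_obs()["tcp_pos"],ctrl.get_obs()["force"],ctrl.get_obs()["clock"])
ctrl.close_gripper(grip_force=30); o=ctrl.get_obs(); print(o["gripper_width"],o["force"])
ctrl.servo_line([469,292,60],v=40); ctrl.servo_line([469,292,170],v=120)
ctrl.servo_line([527.3,89.5,170],v=200); ctrl.hold(.3)
o=ctrl.get_obs(); print(o["tcp_pos"],o["gripper_width"],o["force"],o["clock"],o["tool_rot"],o["joint_pos"])
im=viewer.get_image("scene"); save(im,"b.png",(120,100,400,310),2.8)
W=cloud(im);P=W[sel(W,(527,85),40,165,215)]
from collections import Counter
np.save("s1.npy",W)
for r in finder.outline_of("scene","ball")[:2]:
    m=cv2.erode(r["region"].astype(np.uint8),np.ones((3,3)))>0; P=W[m]; P=P[~np.isnan(P).any(1)]
    print("ball",r["confidence"],len(P),P.mean(0)); 
    if len(P)>10:
        g=least_squares(lambda p:np.linalg.norm(P-p,axis=1)-22,P.mean(0)+[0,20,0],loss='soft_l1',f_scale=1.5); print(g.x,g.cost/len(P))
```

```text
[0, 0.7071067811865476, 0.7071067811865476, 0] [469, 292, 150] [-0.7  0.8  0.2  1.7 -0.2  0.7 -0.4]
[0, 0.7071067811865476, 0.7071067811865476, 0] [527, 90, 150] [-0.3  0.8  0.2  1.7 -0.2  0.7 -0. ]
[0, -0.7071067811865476, 0.7071067811865476, 0] [469, 292, 150] [-0.3  0.8 -0.6  1.7  0.6  0.8  2. ]
[0, -0.7071067811865476, 0.7071067811865476, 0] [527, 90, 150] [ 0.1  0.8 -0.7  1.7  0.7  0.8  2.3]
[0, 0.7071067811865476, 0.7071067811865476, 0] 1.5
use [0, 0.7071067811865476, 0.7071067811865476, 0]
[469.2 292.1  33.4] [0.1 0.6 0.3] 4.525
0.4952371900091924 [-2.   0.3  5.4]
[527.2  89.9 170. ] 0.49469687688713454 [-0.8 -0.2 -1.6] 8.3917 [-0.   0.7  0.7 -0. ] [-0.3  0.7  0.1  1.7 -0.1  0.7 -0.1]
ball 0.83 179 [520.8  74.1 196.9]
[527.7  89.4 188.9] 0.5169240786184556
```

View pics/b.png

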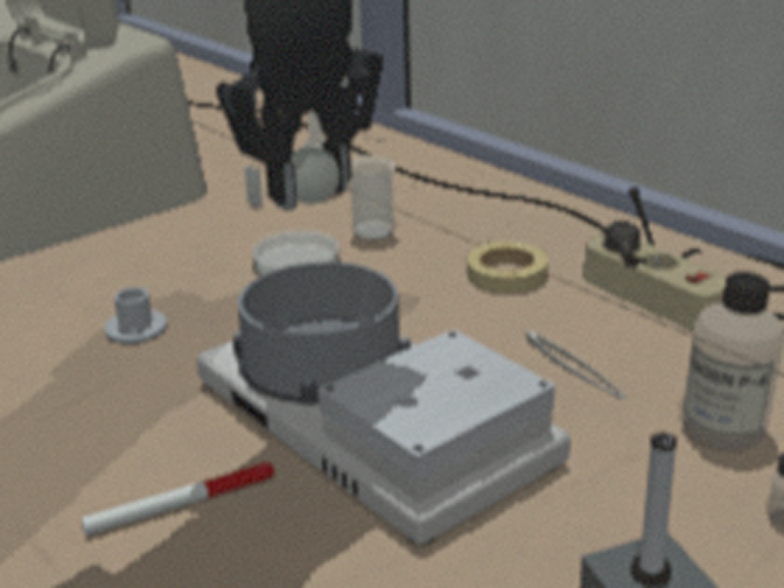

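The ball is held between the pads, and the scene camera puts it within 1 mm of where the arm says it is. Lowering it into the jar now, watching the force.

Run:
```python
from m import *
x,y=526.8,89.6
ctrl.servo_line([x,y,60],v=100); ctrl.servo_line([x,y,42],v=25); ctrl.hold(.3)
o=ctrl.get_obs(); f0=o["force"]; print(o["tcp_pos"],f0)
for z in np.arange(41.5,38.4,-.5):
    ctrl.servo_line([x,y,z],v=10); ctrl.hold(.1); o=ctrl.get_obs(); d=o["force"]-f0; print(z,o["tcp_pos"],d)
    if abs(d[2])>1: break
f1=o["force"]
ctrl.open_gripper(); ctrl.hold(.2); o=ctrl.get_obs(); print(o["gripper_width"],o["tcp_pos"],o["force"]-f1,o["clock"])
ctrl.servo_line([o["tcp_pos"][0],o["tcp_pos"][1],130],v=80); ctrl.servo_line([500,-40,230],v=250)
o=ctrl.get_obs(); print(o["force"],o["clock"])
im=viewer.get_image("scene"); save(im,"d.png",(120,100,400,310),2.8)
# look at ball in jar
W=cloud(im); P=W[sel(W,(527,89),45,55,84)]; print(len(P),P.mean(0) if len(P) else 0)
ctrl.movep([493,-150,230],[0,0,1,0])
im=viewer.get_image("top"); W=cloud(im)
P=W[sel(W,(527,89),55,60,86)]; print(len(P),P[:,2].max() if len(P) else 0, P.mean(0) if len(P) else 0)
for r in finder.recognise("top","ball")[:2]: print(r,ray(im,r["at"],82))
for r in finder.recognise("top","ball_center")[:2]: print(r)
print(ctrl.get_obs()["joint_pos"],ctrl.get_obs()["clock"])
save(im,"e.png",(195,185,405,275),3.8)
a=cv2.imread("pics/d.png"); b=cv2.imread("pics/e.png"); a=cv2.resize(a,(450,338)); b=cv2.resize(b,(600,257)); c=np.zeros((595,600,3),np.uint8); c[:338,:450]=a; c[338:595]=b; cv2.imwrite("pics/de.png",c)
```

```text
[526.8  89.6  42.1] [ 0.   0.6 -0.4]
41.5 [526.8  89.6  41.5] [ 0.2 -0.2 -1.2]
1.0013561198232797 [526.8  89.6  41.5] [-0.2 -1.   0.4] 11.9583
[ 0.4  1.4 -0.3] 14.0333
174 [521.5  80.5  72. ]
238 84.8920371751664 [524.7  89.5  74.7]
{'at': [231.7, 224.8], 'confidence': 0.79} [523.5  90.6  82. ]
[ 0.5  0.6 -0.4  1.7  0.3  0.9  1.5] 15.5333
```

View pics/de.png

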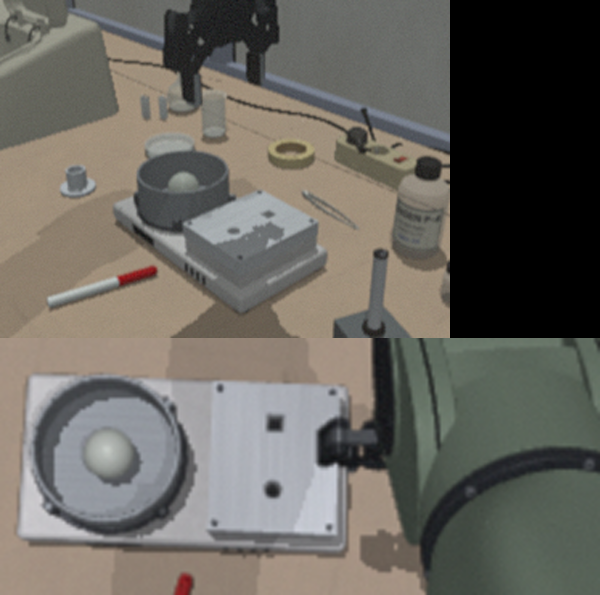

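The ball rests free in the jar. My force check tripped on noise, so I let it go about 2 mm above the floor. Next is the stylus.

Run:
```python
from m import *
q=[0,0,1,0]; x,y=492.5,-268.6
ctrl.movep([x,y,200],q); ctrl.servo_line([x,y,82],v=90); ctrl.hold(.2)
o=ctrl.get_obs(); print(o["tcp_pos"],o["force"],o["clock"])
ctrl.close_gripper(grip_force=70); o=ctrl.get_obs(); print(o["gripper_width"],o["force"],o["tcp_pos"])
ctrl.servo_line([x,y,100],v=40); ctrl.servo_line([x,y,175],v=100)
ctrl.servo_line([493.3,-52.5,175],v=180); ctrl.servo_line([493.3,-52.5,157],v=60); ctrl.hold(.3)
o=ctrl.get_obs(); print(o["tcp_pos"],o["force"],o["gripper_width"],o["clock"])
im=viewer.get_image("scene"); W=cloud(im); np.save("s2.npy",W); save(im,"f.png",(200,170,340,275),5.7)
for h in range(82,160,8):
    m=sel(W,(493,-52),22,h-4,h+4); P=W[m]
    if len(P)>3: print(h,len(P),P.mean(0),P.min(0),P.max(0))
t=viewer.get_image("top"); save(t,"g.png",(195,185,405,275),3.8)
```

```text
[ 492.6 -268.6   82.3] [-0.8 -0.1  0.3] 17.75
0.143885239889661 [-0.2 -0.   2. ] [ 492.5 -268.6   82.1]
[493.4 -52.5 157.2] [-0.3  0.4 -0.5] 0.14053767190697755 22.0167
82 8 [492.6 -54.6  83.1] [490.3 -56.2  80.5] [494.4 -53.2  85.8]
90 4 [492.6 -54.8  90. ] [491.7 -55.6  88.5] [493.2 -53.6  91.3]
98 14 [491.8 -55.7  97.5] [488.5 -57.6  94.8] [495.7 -53.5 101.7]
106 16 [492.4 -55.7 105.7] [488.9 -57.4 102.2] [496.5 -53.1 109.7]
114 16 [492.2 -55.2 114.4] [488.3 -57.3 110.5] [496.2 -51.  118. ]
122 15 [488.1 -58.4 124.2] [481.9 -65.3 118.7] [500.6 -47.8 126. ]
130 61 [490.2 -57.2 129.4] [480.9 -65.8 126.2] [504.3 -42.3 133.8]
138 26 [490.8 -57.7 137.8] [486.5 -60.3 134.1] [497.5 -52.9 142. ]
146 29 [490.4 -57.  146.1] [486.4 -61.  142.2] [497.9 -47.3 150. ]
154 28 [490.1 -57.  154.6] [483.9 -67.1 150.2] [502.8 -42.6 158. ]
```

View pics/f.png

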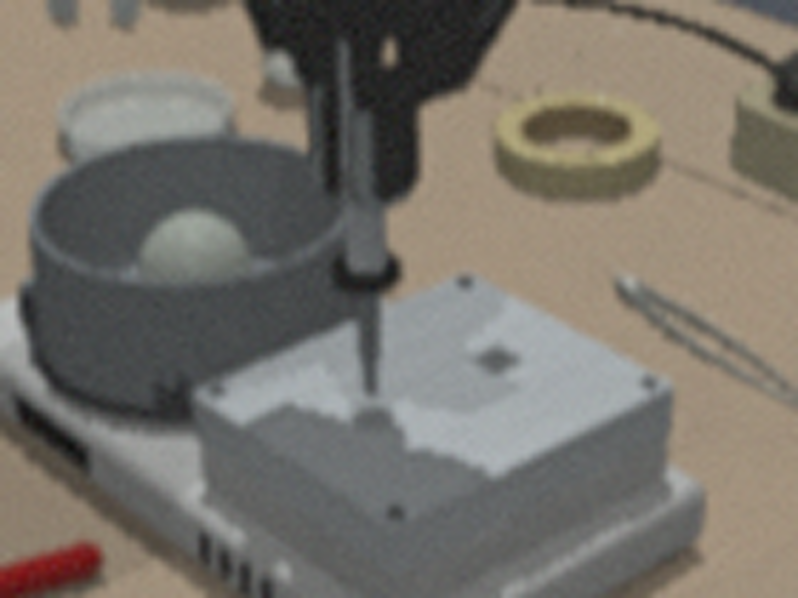

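Run:
```python
from m import *
im=viewer.get_image("scene")
pr=lambda X:(lambda q:q[:2]/q[2])(im["K"]@(im["R"]@np.array(X)+im["t"]))
for X in([493.4,-52.5,80.2],[493.4,-52.5,90],[493.4,-52.5,110],[493.4,-52.5,123],[493.4,-52.5,70],[493.5,-53,70],[551,-55,70]): print(X,pr(X))
g=cv2.cvtColor(im["pixels"],cv2.COLOR_RGB2GRAY); print(g[225:250,256:276])
o=[d for d in finder.recognise("scene","stylus_tip")+finder.recognise("scene","jog_mouth")];print(o)
```

```text
[493.4, -52.5, 80.2] [264.2 238.2]
[493.4, -52.5, 90] [264.  233.9]
[493.4, -52.5, 110] [263.8 225.1]
[493.4, -52.5, 123] [263.6 219.2]
[493.4, -52.5, 70] [264.3 242.6]
[493.5, -53, 70] [264.5 242.6]
[551, -55, 70] [286.  232.3]
[[ 71  71  66  68  71  80  79  70  74  77 104 144 153 151 155 153 149 153
  157 155]
 [ 73  68  72  80  99 109 100  79  69  73 105 146 154 151 153 154 156 157
  156 156]
 [ 72  81  95 121 135 142 115  81  68  75 103 149 153 153 155 153 152 154
  154 156]
 [100 114 136 149 151 149 119  87  68  75 109 147 156 156 154 156 155 154
  153 154]
 [134 145 149 149 154 150 128  87  75  78 102 149 156 155 154 154 157 154
  154 154]
 [149 150 151 150 152 151 129  86  74  74 106 148 154 155 153 150 153 154
  153 156]
 [152 153 152 153 153 148 131  90  74  75 105 148 157 154 152 149 152 152
  153 153]
 [151 151 152 148 153 154 139  98  77  78 107 147 154 153 153 153 152 155
  154 154]
 [159 152 152 151 150 155 144 108  79  80 122 150 152 152 153 153 156 156
  154 156]
 [168 156 151 151 154 156 148 118  84  83 128 152 153 158 155 156 156 154
  158 154]
 [174 162 158 152 159
[... 643 characters left out ...]
 171
  172 170]
 [120 120 124 144 150 140 112  96  96  95  96  98 111 150 171 176 177 174
  175 172]
 [111 110 112 117 122 123 106  99  97  95  96 100 108 137 154 171 176 171
  176 170]
 [113 110 112 106 111 115 108 106 102 107 102 109 110 116 132 164 176 176
  174 175]
 [112 111 114 111 112 113 112 114 109 110 111 113 110 110 121 154 174 176
  174 171]
 [112 111 112 115 114 115 110 116 111 113 112 114 109 110 121 148 171 174
  172 172]
 [108 113 110 114 110 111 113 108 113 113 115 112 116 108 120 145 152 153
  151 153]
 [111 109 112 111 116 112 111 114 113 109 113 113 115 112 114 120 118 119
  118 126]]
[{'at': [265.9, 215.0], 'confidence': 0.79}, {'at': [256.6, 242.5], 'confidence': 0.72}]
```

View pics/g.png

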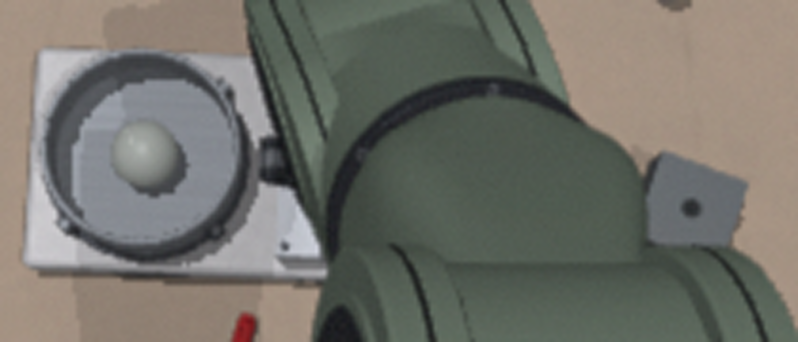

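Relative to the tip, the aperture sits within about 1 mm of the target. Inserting and pressing in small steps with force readings.

Run:
```python
from m import *
x,y=493.5,-53.2
def F():
    L=[]
    for _ in range(6): ctrl.hold(.03); L.append(ctrl.get_obs()["force"])
    return np.mean(L,0)
ctrl.servo_line([x,y,157],v=20); f0=F(); print(f0)
ctrl.servo_line([x,y,146],v=30); print(146,F()-f0)
ctrl.servo_line([x,y,136],v=20); print(136,F()-f0)
for z in np.arange(134.,124,-1):
    ctrl.servo_line([x,y,z],v=15); d=F()-f0; print(z,ctrl.get_obs()["tcp_pos"],d)
    if d[2]>9 or np.hypot(*d[:2])>6: break
o=ctrl.get_obs(); print(o["gripper_width"],o["clock"])
```

```text
[ 0.3  0.  -0.6]
146 [-0.3  0.3 -0.1]
136 [-0.5  0.2 -0. ]
134.0 [493.5 -53.2 134. ] [-0.   0.  -0.1]
133.0 [493.5 -53.2 133. ] [-0.3  0.3  1.3]
132.0 [493.5 -53.2 132. ] [-0.1 -0.1  2.4]
131.0 [493.5 -53.2 131. ] [-0.1 -0.2  2.7]
130.0 [493.5 -53.2 130. ] [ 0.  -0.1  3.4]
129.0 [493.5 -53.2 129. ] [ 0.1 -0.1  4.1]
128.0 [493.5 -53.2 128. ] [-0.1 -0.1  4.9]
127.0 [493.8 -53.2 127.4] [-1.  -0.  14.6]
0.14476849091919403 27.9167
```

Run:
```python
from m import *
ctrl.hold(1); o=ctrl.get_obs(); print(o["force"],o["tcp_pos"],o["gripper_width"])
im=viewer.get_image("scene"); save(im,"z.png",(120,130,440,340),2.4)
for n in("vial","petri","forceps","ball"): print(n,[ (d["at"],round(d["confidence"],2)) for d in finder.recognise("scene",n)[:1]])
```

```text
[-0.1  0.3 13.1] [493.7 -53.1 127.4] 0.14519791389676867
vial [([405.8, 279.2], 0.9)]
petri [([222.7, 190.3], 0.87)]
forceps [([314.4, 222.8], 0.7)]
ball [([235.6, 213.4], 0.69)]
```

View pics/z.png

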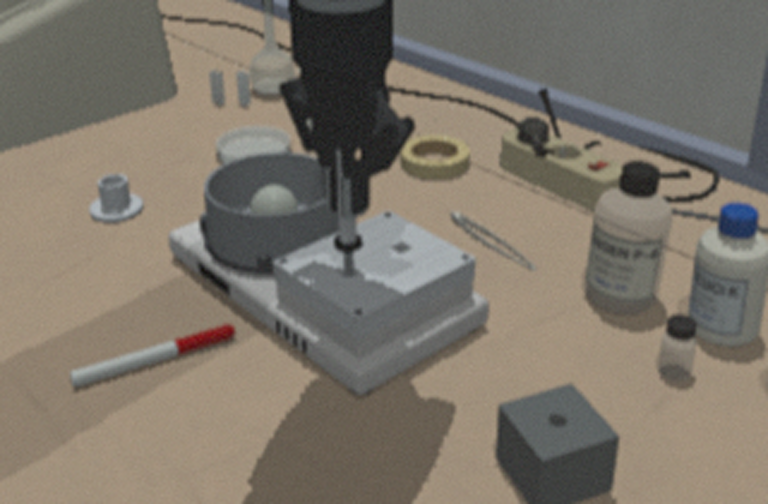

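The stylus is in the round aperture, crop (348,265). The ball is in the jar at (272,200), and the bystanders are where they were.

```bash
python3 -c "
from plant import workorder;print(workorder.hand_in())"
```

```text
the job is handed in; nothing more can be done
None
```

The ball is in the jar, the jog button is held fully down with the stylus still gripped, and the job is handed in. My last clock reading was 27.9 s, about 1 s before the final checks.

- **Ball:** I let it go about 2 mm above the jar floor, not right at it. My force check tripped on noise one step in, so there was a very small free drop. The ball stayed in the jar and was not pressed into the floor.
- **Button:** the force rose from 1.3 N at first contact to 4.9 N over 5 mm of travel, as its spring should. It then jumped to about 14 N at the rigid stop and held at 13 N a second later. I had no direct reading of the joint itself.
- **Aiming:** the arm hid the aperture from the top camera during insertion, so I aligned it from the scene camera only. Sideways forces stayed under 1 N until the stop, which means the pin did not rub the rim.
- **Other things:** in the last picture the vial and petri dish were within 2 pixels of where they started. The forceps looked undisturbed, but no detection at the start gave me a position to compare. Nothing went near the square aperture.

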